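# Burnish the pig bank's seam on the clamped turntable

### The arm

A 6-joint arm with a two-finger parallel gripper is mounted at the origin on the work surface. World frame = base frame: x ahead of the robot, y to its left, z up, the work surface at z = 0. Lengths are in mm, angles in rad, forces in N, time in s.
With the tool pointing down it reaches from about 350 to 875 mm from the base axis. Payload 4.2 kg.
Tool frame: the origin (TCP) lies at the very end of the fingers, on their centre line; the grasp point (between the pads) lies 19 mm behind it; z points along the fingers, y is the line along which they close (so a half turn about z gives the same grasp; the last joint's range is limited). The gripper opens to 85 mm and grips with 20 to 120 N. Pads are 22 mm wide; open, the fingers measure 114 mm over their backs; the gripper's body (76 mm by 85 mm) begins 54 mm behind the grasp point. The pads swing forward as they close: fully open they stand 13 mm farther back than shut.
Start: joints at [-0.928, 0.385, 0.008, 0, -1.194, -0.259], TCP at [234.043, -579.503, 231.312] pointing down, gripper open.
Joint ranges: [-3.14, 3.14], [-1.21, 2.06], [-1.07, 1.41], [-3.16, 2.05], [-2.99, -0.16], [-3.1, 3.1]. Speed limits (rad/s): [2.79, 2.79, 3.14, 3.14, 3.14, 3.14].

### API

Orientations are given as a unit quaternion [x, y, z, w].
In Python, from bench import read_state, get_image, get_calibration, job_done gives the robot as it stands.
- The arm moves only by the shell command python3 -m creep 'ROWS'. ROWS is a JSON object of lists of equal length, an entry for each row: "translation": the shift along the world's x, y, z in cm, a list of three; "delta_rot": the turn, a rotation vector about the world's x, y, z in degrees, a list of three; "hand": the finger opening in cm, from 0 to 8.54. A call has 1 to 8 rows; each row is the pose to reach, as a shift and turn from the pose commanded when the call began; what a row does not reach only later rows make up. A row lasts 1/8 s, in which the tool goes at most 62.5 mm and 10.7 degrees, less where a joint would pass 70% of its speed; a pose out of reach is approached as far as the arm can. A call with a gripper value outside its range is refused whole. The fingers move at their own pace and stop on an object; the grip force is fixed at half the most. Time passes only in rows, so rows that repeat a pose let the fingers close. It gives the time, the measured TCP pose, the force, the opening and the grip force at its end, in the units of the state.
- read_state(): the state, without advancing time (a new reading comes with each control period).
- get_image(name): name is "scene" or "top" or "wrist"; returns (picture, depth): 400x640x3 uint8, red, green, blue; 400x640 float32, mm along the optical axis (not along the pixel's ray), 0 where there is no reading.
- get_calibration(name): a dict with "intrinsics" (3x3 intrinsics, pixels), "xyz" and "attitude" of the camera in the world. Camera axes: x right, y down, z forward; pixel columns grow to the right and rows downward; lengths in mm; the calibration is good to about 2 mm. A picture is of the moment at which its call begins: read the wrist's pose just before it. get_calibration takes no time and is no camera call; for the wrist camera it gives the pose at the moment of the call.
- job_done(): hands the job in; it is judged then, once.
The state is a dict: "clock": time; "joints": joint angles; "joint_vel": joint speeds; "joint_efforts": joint torques, N m; "position": TCP position; "ee_rot": TCP orientation; "contact_force": force on the tool from outside, world axes, zero at the start; "wrist_torque": the same for the moment, N m; "gripper_width": finger opening in mm; "grasp_force": force on a finger pad.
Only numpy, scipy, OpenCV 4.12 (cv2) and the standard library are available. Lean on these libraries where they do the work, as an engineer would, in place of code of your own. Each camera call takes 0.05 s, during which the arm holds its last target. There are 200 camera calls.

### The job

Clear the small toys (tops, bell, armadillo) off the tin turntable and stand them upright in the wooden tray; lift the turntable's clamp lever right up, turn the turntable until its red mark meets the red pointer, and press the lever fully home again. Then take the burnishing stylus from its block and, pressing lightly, rub its tip slowly (no more than about 5 cm a second) along the whole seam on the pig's back in one pass from the tail to the coin slot, without straying onto the flanks. Finally stand the stylus back in its block with its collar down on the wood, and leave the jar, the mug and the owl alone.

Things in the scene. Friction and masses are not known exactly. Their poses are not given: they have to be found in the camera images.
- turntable (a joint): angle of the tin turntable (320 mm across, its level top 52 mm above the shelf, lip 5 mm high round its edge), rad, growing counterclockwise from above; 0 = the red mark on its edge is at the fixed upright red pointer (48 mm high, on the robot's side). Starts at 0.7 to 1.2, range -2.2 to 2.2. Turns lightly (1 N at the finger knob), stays where left; held fast while the lever is home
- turntable_axis (a point): point on the turntable's vertical axis, in the plane of its top (52 mm above the shelf)
- finger_knob (a point): round wooden finger knob for turning the turntable: an upright post 16 mm across, rising 38 mm from the turntable's top near its edge, 136 mm from the axis; this point is on the post's centre line 24 mm above the turntable's top
- lever (a joint): angle of the cam clamp lever at the turntable's left side, rad: 0 = fully home (pressed down, clamped; it starts within 0.06 of that): the handle points straight out from the turntable's axis, 0.175 rad above level. It grows as the handle is lifted, to 1.25 = fully up, with stops at both ends. The clamp bites below about 0.5 and is free above 0.6. Stays where left; moving it takes 3 to 12 N
- lever_pivot (a point): middle of the lever's level hinge pin, 46 mm above the shelf and 178 mm from the turntable's axis; the pin runs along the tangent of the turntable's edge
- lever_grip (a point): middle of the lever's red grip bar, 85 mm from the hinge pin and parallel to it: a round bar 13 mm thick, free for 56 mm between the two wire arms of the handle; 61 mm above the shelf when home
- pig: orange clay pig bank, 200 mm long, 72 mm wide, back 82 mm above the turntable's top, fixed to the turntable in a rubber cradle; it turns with it, and sinks about 0.8 mm per N when pressed (from 0.4 N) (12 mm at most, then springs back). Origin under its middle on the turntable's top; x from tail to snout, y to its left side, z up. At the mark its snout points to the robot's left (+y)
- seam0 (a point): point on the dark mould seam that runs along the middle of the pig's back, at its tail end; on the clay's surface. The seven points seam0 (tail) to seam6 (coin slot) lie about 18 mm apart; the seam rises at 28 degrees at the tail end and falls 15 degrees at the slot end
- seam1 (a point): point on the dark mould seam that runs along the middle of the pig's back, at point 1 of the seam; on the clay's surface. The seven points seam0 (tail) to seam6 (coin slot) lie about 18 mm apart; the seam rises at 28 degrees at the tail end and falls 15 degrees at the slot end
- seam2 (a point): point on the dark mould seam that runs along the middle of the pig's back, at point 2 of the seam; on the clay's surface. The seven points seam0 (tail) to seam6 (coin slot) lie about 18 mm apart; the seam rises at 28 degrees at the tail end and falls 15 degrees at the slot end
- seam3 (a point): point on the dark mould seam that runs along the middle of the pig's back, at point 3 of the seam; on the clay's surface. The seven points seam0 (tail) to seam6 (coin slot) lie about 18 mm apart; the seam rises at 28 degrees at the tail end and falls 15 degrees at the slot end
- seam4 (a point): point on the dark mould seam that runs along the middle of the pig's back, at point 4 of the seam; on the clay's surface. The seven points seam0 (tail) to seam6 (coin slot) lie about 18 mm apart; the seam rises at 28 degrees at the tail end and falls 15 degrees at the slot end
- seam5 (a point): point on the dark mould seam that runs along the middle of the pig's back, at point 5 of the seam; on the clay's surface. The seven points seam0 (tail) to seam6 (coin slot) lie about 18 mm apart; the seam rises at 28 degrees at the tail end and falls 15 degrees at the slot end
- seam6 (a point): point on the dark mould seam that runs along the middle of the pig's back, at its end by the coin slot; on the clay's surface. The seven points seam0 (tail) to seam6 (coin slot) lie about 18 mm apart; the seam rises at 28 degrees at the tail end and falls 15 degrees at the slot end
- stylus: burnishing stylus, 158 mm long, standing tip down in the tool block: smooth stone ball tip 8 mm across, brass shank 10 mm across to 72 mm above the tip, brass collar 24 mm across from 72 to 80 mm, dark wooden handle 16 x 16 mm square (sides along its x and y) from 80 to 158 mm. Origin at the very end of the tip, z along the stylus towards the handle. 90 g
- tool_block: wooden block 70 x 110 x 78 mm, fixed, with one upright hole 15 mm across right through its middle; origin under its middle, on the hole's axis. The stylus stands in the hole with its collar on the block's top, its tip 6 mm above the shelf
- tray: open wooden stock tray, fixed, outside 280 mm (its x) by 180 mm (its y), 36 mm high, walls 6 mm, inner floor 6 mm up; empty at the start. Origin under its middle
- top_a: yellow clay spinning top standing crown down, point up: 46 mm across with straight sides from 3 to 28 mm above its underside, 52 mm high; origin under its middle, z up; present in some starts only (None when absent). Starts on the turntable
- top_b: a second yellow clay top, just like top_a: 46 mm across with straight sides from 3 to 28 mm up, 52 mm high; origin under its middle, z up; present in some starts only (None when absent). Starts on the turntable
- bell: white ceramic bell with blue swirls, 54 mm across at the mouth, 65 mm high, with a round knob 21 mm across from 47 to 61 mm up; origin under its middle, z up; present in some starts only (None when absent). Starts on the turntable
- armadillo: small burnished black clay armadillo, 98 mm long with its tail, body 36 mm wide and 40 mm high, straight-sided for 30 mm about its middle, widest 22 mm above its underside; origin under its middle, x towards its snout, z up; present in some starts only (None when absent). Starts on the turntable
- clay_jar: bystander: red-brown clay jar, 94 mm across, 106 mm high; origin under its middle
- clay_mug: bystander: green clay mug, 76 mm across, 80 mm high; origin under its middle
- clay_owl: bystander: small turquoise clay owl, 50 mm across, 66 mm high; origin under its middle

How it is judged (in metres and radians):
On the way, in this order (a step that is already met when the one before it is completed fails the run):
1. the clamp lever is lifted open (value of joint lever above 1 rad), for 0.1 s.
2. with the lever open, the turntable's red mark is at the pointer (value of joint turntable between -0.07 and 0.07 rad and value of joint lever above 0.9 rad), for 0.2 s.
3. the lever is fully home again with the mark at the pointer (value of joint turntable between -0.07 and 0.07 rad and value of joint lever below 0.15 rad), for 0.2 s.
4. the stylus tip rubs the seam slowly at its tail end (distance between stylus and seam0 below 0.008 m and contact force between stylus and pig above 0.3 N and linear speed of stylus below 0.07 m/s), for 0.05 s.
5. the stylus tip rubs the seam slowly at point 1 of the seam (distance between stylus and seam1 below 0.008 m and contact force between stylus and pig above 0.3 N and linear speed of stylus below 0.07 m/s), for 0.05 s.
6. the stylus tip rubs the seam slowly at point 2 of the seam (distance between stylus and seam2 below 0.008 m and contact force between stylus and pig above 0.3 N and linear speed of stylus below 0.07 m/s), for 0.05 s.
7. the stylus tip rubs the seam slowly at point 3 of the seam (distance between stylus and seam3 below 0.008 m and contact force between stylus and pig above 0.3 N and linear speed of stylus below 0.07 m/s), for 0.05 s.
8. the stylus tip rubs the seam slowly at point 4 of the seam (distance between stylus and seam4 below 0.008 m and contact force between stylus and pig above 0.3 N and linear speed of stylus below 0.07 m/s), for 0.05 s.
9. the stylus tip rubs the seam slowly at point 5 of the seam (distance between stylus and seam5 below 0.008 m and contact force between stylus and pig above 0.3 N and linear speed of stylus below 0.07 m/s), for 0.05 s.
10. the stylus tip rubs the seam slowly at its end by the coin slot (distance between stylus and seam6 below 0.008 m and contact force between stylus and pig above 0.3 N and linear speed of stylus below 0.07 m/s), for 0.05 s.
At the end, for the whole second after the job is handed in: Turntable within 0.07 rad of its mark, lever home within 0.15 rad. Each toy present stands still on the tray floor, within 0.25 rad of upright. Stylus in its block: within 8 mm of the hole axis, tip at most 14 mm up, within 0.1 rad of upright. All released (all of step 3 and x of top_a in the frame of tray between -0.125 and 0.125 m and y of top_a in the frame of tray between -0.075 and 0.075 m and z of each of top_a, top_b, bell, armadillo in the frame of tray below 0.02 m and angle between each of top_a, top_b, bell, armadillo's own z axis and vertical below 0.25 rad and linear speed of each of top_a, top_b, bell, armadillo, stylus below 0.02 m/s and x of top_b in the frame of tray between -0.125 and 0.125 m and y of top_b in the frame of tray between -0.075 and 0.075 m and x of bell in the frame of tray between -0.125 and 0.125 m and y of bell in the frame of tray between -0.075 and 0.075 m and x of armadillo in the frame of tray between -0.125 and 0.125 m and y of armadillo in the frame of tray between -0.075 and 0.075 m and horizontal distance between stylus and tool_block below 0.008 m and z of stylus in the frame of tool_block below 0.014 m and angle between stylus's own z axis and vertical below 0.1 rad); the robot touches nothing.
It fails at once if the stylus is pressed on the pig harder than 25 N (contact force between stylus and pig above 25 N).
It fails at once if the stylus rubs the pig's flank, more than 12 mm to the side of the seam (contact force between stylus and pig above 0.5 N and (y of stylus in the frame of pig above 0.012 m or y of stylus in the frame of pig below -0.012 m)).
It fails at once if the stylus is dragged over the pig faster than 0.15 m/s (contact force between stylus and pig above 0.5 N and linear speed of stylus above 0.15 m/s).
It fails at once if the clay jar, the mug or the owl is disturbed (moved more than 3 cm) (distance of any of clay_jar, clay_mug, clay_owl from where it was at the start of the episode above 0.03 m).
Of top_a, top_b, bell, armadillo only 2 to 4 are there at a start; the rules pass over those that are not, and their reading is None.
At some moment in a run one of top_a, top_b, bell may be knocked a few centimetres aside while the robot is not near it.
It also fails if it takes over 210 s, if anything falls off the work surface, if the arm or the gripper's body presses on something with over 40 N, if the wrist force passes 120 N, or if a joint passes its speed limit or range.

## Working session

There is one attempt and no reset: what is moved stays moved. The work goes in short steps, Python scripts to look and compute and a shell command to move; the robot and the scene stay as the last step left them, time stands still between calls to the robot, and variables do not carry over. Pictures are saved under pics/ and viewed, at most 14 in all, crops included, and the job is handed in when it is done.

```bash
mkdir -p pics; cat > h.py <<'E'
import numpy as np, cv2
from bench import *
from scipy.spatial.transform import Rotation as R
def snap(n,f):
    c=get_calibration(n); im,d=get_image(n)
    cv2.imwrite(f'pics/{f}.png',cv2.cvtColor(im,cv2.COLOR_RGB2BGR)); np.savez(f'pics/{f}.npz',im=im,d=d,K=c['intrinsics'],t=c['xyz'],a=np.array(c['attitude']))
class V:
    def __init__(s,f):
        z=np.load(f'pics/{f}.npz'); s.im,s.d,s.K,s.t,a=[z[k] for k in('im','d','K','t','a')]
        s.R=a if a.shape==(3,3) else R.from_quat(a).as_matrix()
        v,u=np.mgrid[:400,:640]; s.P=s.ray(u,v)*s.d[...,None]@s.R.T+s.t
    def ray(s,u,v):
        return np.stack([(u-s.K[0,2])/s.K[0,0],(v-s.K[1,2])/s.K[1,1],np.ones_like(u,float)],-1)
    def atz(s,u,v,z):
        r=s.R@s.ray(np.array(float(u)),np.array(float(v))); return s.t+r*(z-s.t[2])/r[2]
    def proj(s,p):
        q=s.K@(s.R.T@(np.array(p)-s.t)); return q[:2]/q[2]
E
python3 - <<'E'
from h import *
snap('top','top0');snap('scene','sc0')
for f in('top0','sc0'):
    v=V(f);print(v.K,v.t,v.R)
print(read_state())
E
```

```text
[[411.14542678   0.         314.64423671]
 [  0.         411.14542678 196.44258178]
 [  0.           0.           1.        ]] [ 434.56176367   23.86175876 1026.29836556] [[ 0.00792321 -0.99217519  0.12460185]
 [-0.99995475 -0.00851748 -0.00423732]
 [ 0.00526545 -0.12456264 -0.99219777]]
[[439.97646555   0.         319.89225647]
 [  0.         439.97646555 200.93089582]
 [  0.           0.           1.        ]] [1149.03907303   81.33488229 1115.38763581] [[-7.60235851e-02  8.58811822e-01 -5.06618859e-01]
 [ 9.97106010e-01  6.55500286e-02 -3.85071217e-02]
 [ 1.38509322e-04 -5.08080159e-01 -8.61309778e-01]]
{'clock': 0.1, 'joints': array([-9.28379772e-01,  3.85514873e-01,  6.77350937e-03, -4.34767790e-04,
       -1.19402655e+00, -2.58594554e-01]), 'joint_vel': array([-0.00147702, -0.00327578,  0.0015551 ,  0.0012465 ,  0.00024414,
       -0.00126926]), 'joint_efforts': array([-1.83586312e-04, -3.93319988e+01,  1.88929778e+01,  4.19789627e+00,
       -2.57624517e-03,  8.52646753e-07]), 'position': array([ 233.85900888, -579.0358511 ,  230.31407505]), 'ee_rot': array([-1.90656355e-01,  9.81656326e-01,  9.75415482e-04, -2.47336366e-04]), 'contact_force': array([-0.05393894,  0.39541503, -0.28319784]), 'wrist_torque': array([ 0.04565102, -0.00956957, -0.01952605]), 'grasp_force': 0.0, 'gripper_width': 85.56061846134385}
```

View pics/top0.png

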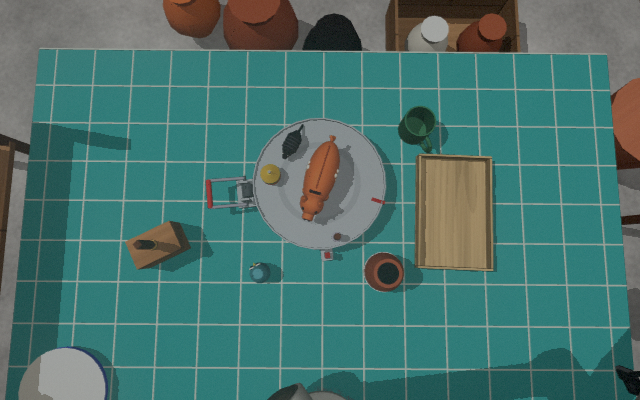

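View pics/sc0.png

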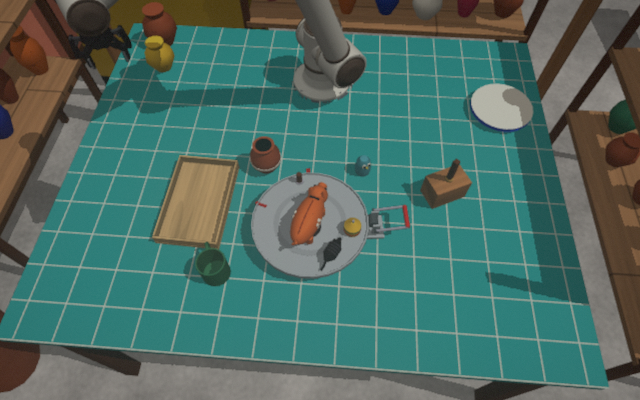

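Top view: yellow top (271,174), armadillo (293,142), red mark (377,201), knob (337,237), pointer (327,255), lever grip (209,194), block (157,245), tray (455,212). Only two toys present. I'll measure by crops and depth.

```bash
python3 - <<'E'
from h import *
v=V('top0')
im=cv2.cvtColor(v.im,cv2.COLOR_RGB2BGR)
a=cv2.resize(im[110:270,200:400],None,fx=4,fy=4,interpolation=cv2.INTER_CUBIC)[:600]
b=cv2.resize(im[210:280,115:275],None,fx=5,fy=5,interpolation=cv2.INTER_CUBIC)
cv2.imwrite('pics/c1.png',np.clip(a*1.6,0,255).astype('uint8'));cv2.imwrite('pics/c2.png',np.clip(b*1.6,0,255).astype('uint8'))
P=v.P
for n,u,w in[('top',271,174),('arm',293,142),('mark',377,201),('knob',337,237),('ptr',327,252),('grip',209,194),('sty',147,244),('trayfl',455,212),('plate',365,220),('shelf',200,300),('owl',260,272),('jar',384,272),('mug',419,125)]: print(n,P[w,u].round(1))
m=(P[...,2]>36)&(P[...,2]<70)&(np.hypot(P[...,0]-480,P[...,1]-10)<230)
hsv=cv2.cvtColor(v.im,cv2.COLOR_RGB2HSV)
red=((hsv[...,0]<8)|(hsv[...,0]>172))&(hsv[...,1]>140)&(hsv[...,2]>60)
n,l,s,c=cv2.connectedComponentsWithStats(red.astype('uint8'))
for i in range(1,n):
    if s[i,4]>6: print(s[i],c[i].round(1),P[l==i].mean(0).round(1))
E
```

```text
top [601.9 120.2  98.7]
arm [679.7  71.4  90.2]
mark [ 547.  -128.9   54.1]
knob [459.9 -31.6  89.4]
ptr [425.6 -10.5  47.1]
grip [558.7 268.   67.2]
sty [440.4 379.6 134.7]
trayfl [ 526.8 -331.4    4.2]
plate [ 501.6 -100.2   52.3]
shelf [ 3.069e+02  2.967e+02 -1.000e-01]
owl [378.9 144.2  64.2]
jar [ 383.4 -134.5  105.6]
mug [ 749.7 -246.5    4.8]
[277   1   9   9  22] [280.9   5. ] [1369.7  154.4 -465.2]
[226   7   4   4  10] [227.5   8.8] [1361.4  364.6 -481.3]
[250   9   4   4   7] [251.3  10.4] [1301.8  256.8 -393.1]
[278   9   9   5  13] [282.1  10.5] [1350.2  149.8 -470.4]
[224  11   8   7  27] [227.8  14.3] [1340.2  363.4 -484.2]
[238  10   4   5   7] [239.4  12.1] [1293.7  300.  -391.7]
[233  12   5   5   7] [234.4  14. ] [1285.3  317.8 -390.1]
[238  23  12  11  26] [243.1  27.3] [1272.7  297.2 -459. ]
[474  22   6   4   9] [476.   23.6] [1340.8 -629.7 -533.2]
[249  28   5   5  10] [251.4  29.9] [1260.7  264.5 -456.1]
[458  34  10   8  24] [462.4  37.5] [1308.2 -592.  -584.8]
[470  35   7   7  14] [472.1  36.9] [1286.  -613.9 -538.2]
[457  40   4   8  11] [458.7  43.1] [1296.9 -585.4 -609.9]
[461  41  12  10  36] [465.2  46.9] [1264.3 -600.2 -578.8]
[477  41  11  10  34] [481.6  45.9] [1247.6 -650.4 -537.6]
[488  40  12  11  44] [494.2  45.5] [1252.7 -704.  -542.7]
[472  42   3   6   7] [473.1  44.1] [1259.4 -620.1 -546.3]
[206 180   6  28 109] [208.7 193.6] [559.8 268.7  67.2]
[372 198   9   5  21] [376.4 200. ] [ 549.5 -127.8   52.7]
[326 253   4   5  17] [327.4 254.9] [418.9 -11.5  47.5]
```

View pics/c1.png

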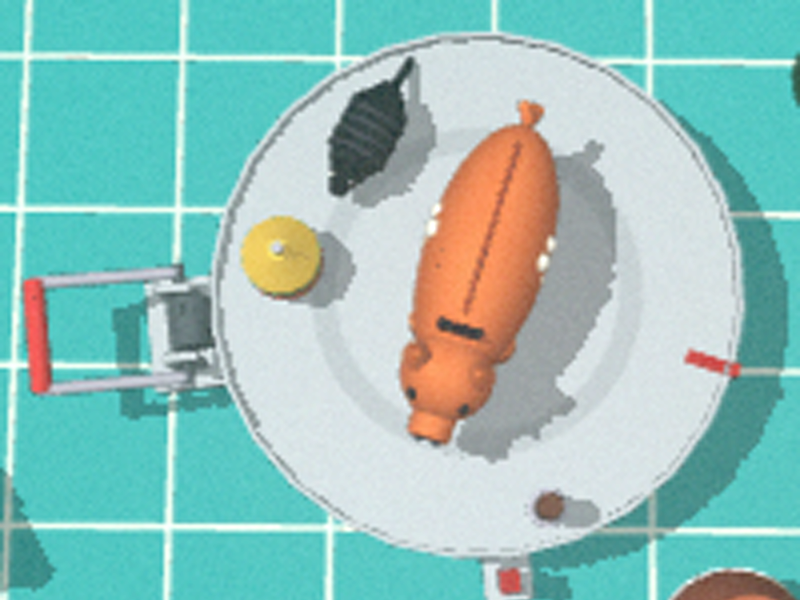

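View pics/c2.png

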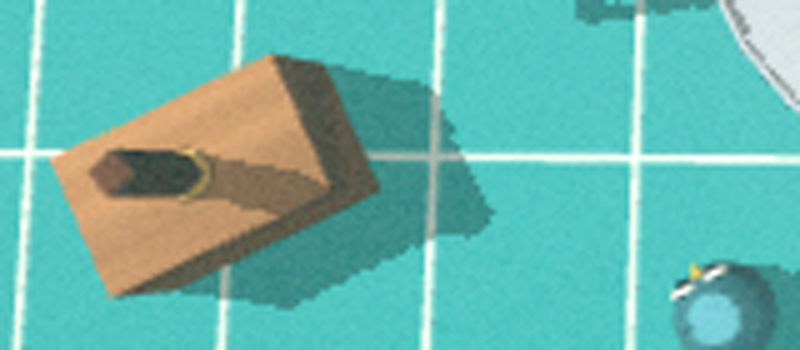

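The crops show axis/lip circle, pig tail at crop (530,112) with snout (430,430), top's apex (278,248), armadillo body (370,140), and stylus handle end at c2 (115,172).

```bash
python3 - <<'E'
from h import *
v=V('top0');P=v.P
# lip circle
h=cv2.cvtColor(v.im,cv2.COLOR_RGB2HSV)
g=(h[...,1]<60)&(abs(P[...,2]-54)<7)&(np.hypot(P[...,0]-577,P[...,1]-5)<190)
cs,_=cv2.findContours(g.astype('uint8'),0,2); c=max(cs,key=cv2.contourArea)[:,0]
Q=np.array([v.atz(u,w,57) for u,w in c])
x=Q[:,:2];keep=np.ones(len(x),bool)
for k in range(6):
    A=np.c_[2*x[keep],np.ones(keep.sum())];s=np.linalg.lstsq(A,(x[keep]**2).sum(1),rcond=None)[0]
    r=np.sqrt(s[2]+s[0]**2+s[1]**2); e=abs(np.hypot(*(x-s[:2]).T)-r); keep=e<max(2,np.median(e)*2)
ax=s[:2];print('axis',ax,r,keep.sum())
def C(u,w,z):return v.atz(200+u/4-.375,110+w/4-.375,z)
pts=dict(mark_in=C(688,357,52),mark_out=C(739,371,57),ptr=C(509,580,48),knob=C(549,506,90),tail0=C(520,142,125),slot=C(467,312,125),apex=C(278,248,104),topring=C(281,257,80),armA=C(345,180,72),armB=C(397,92,72),armC=C(368,138,80),griptop=C(34,282,67),gripbot=C(40,390,67))
for k,p in pts.items():print(k,p.round(1),'ang',np.degrees(np.arctan2(*(p[:2]-ax)[::-1])).round(1),'r',np.hypot(*(p[:2]-ax)).round(1))
B=lambda u,w,z:v.atz(115+u/5-.4,210+w/5-.4,z)
print('styTop',B(115,172,164),'collar',B(188,174,86))
print('block',[B(*q,78).round(1) for q in[(275,55),(52,158),(112,297),(330,185)]])
# tray rim bounds
m=(abs(P[...,2]-36)<6)&(P[...,1]<-200)&(P[...,1]>-460)&(P[...,0]>350)&(P[...,0]<720)&(h[...,0]<25)
print('tray',cv2.minAreaRect(P[m][:,:2].astype('float32')))
# pig depth ridge
m=(h[...,0]<14)&(h[...,1]>120)&(P[...,2]>70)&(np.hypot(*(P[...,:2]-ax).transpose(2,0,1))<130)
print('pigmax',P[m][:,2].max(),cv2.minAreaRect(P[m][:,:2].astype('float32')))
for n,lo,hi,m in[('top',75,110,(h[...,0]>20)&(h[...,0]<32)&(h[...,1]>120)),]:
    m&=(P[...,2]>lo)&(P[...,2]<hi)&(np.hypot(*(P[...,:2]-ax).transpose(2,0,1))<150);print(n,cv2.minEnclosingCircle(P[m][:,:2].astype('float32')),P[m][:,2].max())
m=(h[...,2]<75)&(P[...,2]>66)&(P[...,2]<100)&(np.hypot(P[...,0]-679,P[...,1]-71)<70)
q=P[m][:,:2];print('arm',q.mean(0),cv2.minAreaRect(q.astype('float32')),P[m][:,2].max())
E
```

```text
axis [591.21660022  10.09665582] 157.7984116493273 195
mark_in [ 552.2 -116.4   52. ] ang -107.1 r 132.4
mark_out [ 543.5 -145.9   57. ] ang -107.0 r 163.1
ptr [419.5 -10.2  48. ] ang -173.2 r 172.9
knob [461.9 -31.3  90. ] ang -162.3 r 135.8
tail0 [664.1 -12.7 125. ] ang -17.4 r 76.4
slot [567.5  16.3 125. ] ang 165.3 r 24.6
apex [606.4 124.  104. ] ang 82.4 r 114.9
topring [605.6 124.8  80. ] ang 82.9 r 115.6
armA [653.6  88.7  72. ] ang 51.5 r 100.4
armB [707.5  58.6  72. ] ang 22.6 r 126.0
armC [677.2  75.1  80. ] ang 37.1 r 107.8
griptop [591.7 271.5  67. ] ang 89.9 r 261.4
gripbot [527.7 265.4  67. ] ang 104.0 r 263.1
styTop [440.05293475 387.43167417 164.        ] collar [439.91255872 387.23936955  86.        ]
block [array([494.7, 353.4,  78. ]), array([446.7, 452.8,  78. ]), array([384.3, 421.6,  78. ]), array([435.5, 325.3,  78. ])]
tray ((527.2030639648438, -320.4854736328125), (181.42092895507812, 278.7220153808594), 88.08998107910156)
pigmax 137.33633966847333 ((594.0870971679688, 8.826034545898438), (67.05113983154297, 198.40846252441406), 75.3741683959961)
top ((606.9940795898438, 125.35909271240234), 22.28557777404785) 100.35007841916718
arm [678.1214089  75.4764431] ((684.5972290039062, 73.94739532470703), (35.16508865356445, 90.41983795166016), 63.4163703918457) 95.0101111980963
```

```bash
python3 -m creep '{"translation":[[22,42,0],[22,42,0],[22,42,0],[22,42,0],[22,42,0],[22,42,0],[22,42,0],[22,42,0]],"delta_rot":[[0,0,10],[0,0,20],[0,0,30],[0,0,40],[0,0,50],[0,0,60],[0,0,70],[0,0,80]],"hand":[6.5,6.5,6.5,6.5,6.5,6.5,6.5,6.5]}'
python3 -m creep '{"translation":[[15.2,28.4,0],[15.2,28.4,0],[15.2,28.4,0],[15.2,28.4,0],[15.2,28.4,0],[15.2,28.4,-4],[15.2,28.4,-8],[15.2,28.4,-8]],"delta_rot":[[0,0,3],[0,0,3],[0,0,3],[0,0,3],[0,0,3],[0,0,3],[0,0,3],[0,0,3]],"hand":[6.5,6.5,6.5,6.5,6.5,6.5,6.5,6.5]}'
python3 - <<'E'
from h import *
snap('wrist','w1');v=V('w1');print(v.t,v.R,v.K)
P=v.P
h=cv2.cvtColor(v.im,cv2.COLOR_RGB2HSV)
m=(h[...,0]>18)&(h[...,0]<34)&(h[...,1]>120)&(P[...,2]>60)&(P[...,2]<105)&(np.hypot(P[...,0]-606,P[...,1]-124)<60)
print(m.sum(),cv2.minEnclosingCircle(P[m][:,:2].astype('float32')) if m.any() else 0)
E
```

```text
clock: 1.1
position: [454.7, -157.0, 231.2]
ee_rot: [0.78, -0.626, -0.0, -0.0]
contact_force: [0.9, -0.0, 0.0]
gripper_width: 65.0
grasp_force: 0.0
clock: 2.1
position: [603.6, 123.8, 147.3]
ee_rot: [0.793, -0.609, -0.002, 0.004]
contact_force: [-0.0, 0.0, 0.9]
gripper_width: 65.2
grasp_force: 0.0
[623.48784348  54.78424565 290.10616726] [[-0.96585316 -0.24548237 -0.08286182]
 [-0.25889784  0.92676447  0.27217553]
 [ 0.0099791   0.28433434 -0.95867325]] [[357.10526894   0.         317.53421088]
 [  0.         357.10526894 199.57265679]
 [  0.           0.           1.        ]]
3882 ((607.39794921875, 125.90211486816406), 23.26412582397461)
```

View pics/w1.png

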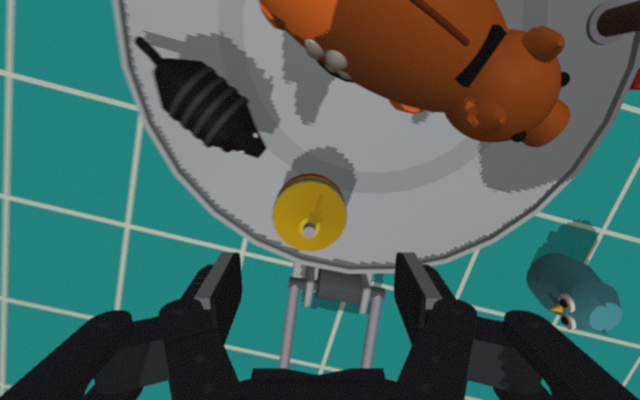

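Wrist view: top at (310,215), between the fingers' columns, armadillo at (205,110) with free space for the fingers. Descend and grip.

```bash
python3 -m creep '{"translation":[[0,0.1,-3],[0,0.1,-6],[0,0.1,-8],[0,0.1,-9.5],[0,0.1,-9.5],[0,0.1,-9.5],[0,0.1,-9.5],[0,0.1,-9.5]],"delta_rot":[[0,0,0],[0,0,0],[0,0,0],[0,0,0],[0,0,0],[0,0,0],[0,0,0],[0,0,0]],"hand":[6.5,6.5,6.5,6.5,6.5,6.5,3.5,3.5]}'
python3 -m creep '{"translation":[[0,0,0],[0,0,0],[0,0,0],[0,0,0]],"delta_rot":[[0,0,0],[0,0,0],[0,0,0],[0,0,0]],"hand":[3.5,3.5,3.5,3.5]}'
```

```text
clock: 3.15
position: [607.0, 125.8, 58.0]
ee_rot: [0.793, -0.609, 0.001, -0.001]
contact_force: [-0.4, -0.6, 4.6]
gripper_width: 44.2
grasp_force: 61.3
clock: 3.65
position: [607.0, 125.8, 58.0]
ee_rot: [0.793, -0.609, 0.001, -0.001]
contact_force: [-2.0, 0.4, 6.2]
gripper_width: 44.3
grasp_force: 61.4
```

```bash
python3 -m creep '{"translation":[[0,0,3],[0,0,8],[0,0,12],[0,0,15],[0,0,15]],"delta_rot":[[0,0,0],[0,0,0],[0,0,0],[0,0,0],[0,0,0]],"hand":[3.5,3.5,3.5,3.5,3.5]}'
python3 -m creep '{"translation":[[-2,-6,0],[-4,-12,0],[-6,-18,0],[-8,-24.5,0],[-10,-30.5,0],[-12,-36.5,0],[-13.5,-41,0],[-14.6,-44.5,0]],"delta_rot":[[0,0,0],[0,0,0],[0,0,0],[0,0,0],[0,0,0],[0,0,0],[0,0,0],[0,0,0]],"hand":[3.5,3.5,3.5,3.5,3.5,3.5,3.5,3.5]}'
python3 -m creep '{"translation":[[0,0,-4],[0,0,-9],[0,0,-13],[0,0,-16],[0,0,-17],[0,0,-18],[0,0,-18.5],[0,0,-18.5]],"delta_rot":[[0,0,0],[0,0,0],[0,0,0],[0,0,0],[0,0,0],[0,0,0],[0,0,0],[0,0,0]],"hand":[3.5,3.5,3.5,3.5,3.5,3.5,3.5,3.5]}'
```

```text
clock: 4.28
position: [607.2, 126.0, 209.2]
ee_rot: [0.793, -0.609, 0.001, -0.003]
contact_force: [0.2, -0.4, -0.4]
gripper_width: 44.3
grasp_force: 61.3
clock: 5.28
position: [458.0, -321.2, 204.6]
ee_rot: [0.793, -0.61, -0.002, 0.0]
contact_force: [0.7, -0.2, 0.3]
gripper_width: 44.1
grasp_force: 61.3
clock: 6.28
position: [460.3, -319.6, 21.7]
ee_rot: [0.793, -0.609, 0.0, -0.0]
contact_force: [-0.6, 0.5, 0.5]
gripper_width: 44.0
grasp_force: 61.3
```

```bash
python3 -m creep '{"translation":[[0,0,-0.5],[0,0,-0.8],[0,0,-0.8],[0,0,-0.8]],"delta_rot":[[0,0,0],[0,0,0],[0,0,0],[0,0,0]],"hand":[3.5,3.5,3.5,3.5]}'
python3 -m creep '{"translation":[[0,0,0],[0,0,0],[0,0,0],[0,0,0],[0,0,4],[0,0,10],[0,0,15],[0,0,19]],"delta_rot":[[0,0,0],[0,0,0],[0,0,0],[0,0,0],[0,0,0],[0,0,0],[0,0,0],[0,0,0]],"hand":[6.5,6.5,6.5,6.5,6.5,6.5,6.5,6.5]}'
```

```text
clock: 6.78
position: [460.1, -319.6, 13.4]
ee_rot: [0.793, -0.609, 0.0, -0.0]
contact_force: [-0.5, -0.1, -0.5]
gripper_width: 43.8
grasp_force: 61.3
clock: 7.78
position: [460.2, -319.6, 205.9]
ee_rot: [0.793, -0.609, 0.001, -0.0]
contact_force: [0.2, -0.8, -0.7]
gripper_width: 64.8
grasp_force: 0.0
```

```bash
cat > armd.py <<'E'
from h import *
import sys
f=sys.argv[1];x,y,z0=map(float,sys.argv[2:5])
v=V(f);P=v.P;h=cv2.cvtColor(v.im,cv2.COLOR_RGB2HSV)
m=(h[...,2]<75)&(P[...,2]>z0+15)&(P[...,2]<z0+45)&(np.hypot(P[...,0]-x,P[...,1]-y)<70)
q=P[m][:,:2];print('arm',m.sum(),q.mean(0),cv2.minAreaRect(q.astype('float32')),P[m][:,2].max())
E
python3 -c "
from h import *
snap('top','t2')"; python3 armd.py t2 679 71 52; python3 armd.py w1 679 71 52
```

```text
arm 349 [677.422496    75.77187082] ((679.1842041015625, 76.52690887451172), (34.89165496826172, 78.95065307617188), 62.68704605102539) 96.47598997916339
arm 6517 [677.86418129  75.54937483] ((662.5675659179688, 62.10013961791992), (78.7720947265625, 110.89942169189453), 71.95014190673828) 96.63662443831203
```

```bash
python3 -m creep '{"translation":[[2.7,5,0],[5.5,10,0],[8.2,15,0],[11,20,0],[13.7,25,0],[16.5,30,0],[19.5,35.4,0],[21.75,39.5,0]],"delta_rot":[[0,0,6],[0,0,12],[0,0,18],[0,0,24],[0,0,30],[0,0,36],[0,0,42],[0,0,48]],"hand":[6,6,6,6,6,6,6,6]}'
python3 -m creep '{"translation":[[0,0,-4],[0,0,-8],[0,0,-11],[0,0,-13],[0,0,-14],[0,0,-14.7],[0,0,-14.7],[0,0,-14.7]],"delta_rot":[[0,0,0],[0,0,0],[0,0,0],[0,0,0],[0,0,0],[0,0,0],[0,0,0],[0,0,0]],"hand":[6,6,6,6,6,6,6,6]}'
python3 -m creep '{"translation":[[0,0,0],[0,0,0],[0,0,0],[0,0,0],[0,0,0],[0,0,0]],"delta_rot":[[0,0,0],[0,0,0],[0,0,0],[0,0,0],[0,0,0],[0,0,0]],"hand":[2.5,2.5,2.5,2.5,2.5,2.5]}'
```

```text
clock: 8.82
position: [678.2, 77.8, 202.7]
ee_rot: [0.973, -0.231, -0.0, 0.0]
contact_force: [0.9, -0.5, 0.1]
gripper_width: 60.1
grasp_force: 0.0
clock: 9.82
position: [678.5, 76.0, 57.5]
ee_rot: [0.972, -0.233, 0.001, -0.001]
contact_force: [1.6, 2.1, 0.5]
gripper_width: 60.2
grasp_force: 0.0
clock: 10.58
position: [677.6, 75.4, 57.0]
ee_rot: [0.972, -0.234, 0.0, 0.0]
contact_force: [-1.5, -0.4, 5.3]
gripper_width: 34.1
grasp_force: 60.3
```

```bash
python3 -m creep '{"translation":[[0,0,3],[0,0,8],[0,0,12],[0,0,15],[0,0,15]],"delta_rot":[[0,0,0],[0,0,0],[0,0,0],[0,0,0],[0,0,0]],"hand":[2.5,2.5,2.5,2.5,2.5]}'
python3 -m creep '{"translation":[[-1,-5,0],[-2,-10,0],[-3,-15,0],[-4,-20,0],[-5,-25,0],[-6,-30,0],[-7,-35.5,0],[-7.75,-39.5,0]],"delta_rot":[[0,0,0],[0,0,0],[0,0,0],[0,0,0],[0,0,0],[0,0,0],[0,0,0],[0,0,0]],"hand":[2.5,2.5,2.5,2.5,2.5,2.5,2.5,2.5]}'
python3 -m creep '{"translation":[[0,0,-5],[0,0,-10],[0,0,-14],[0,0,-16.5],[0,0,-18],[0,0,-19],[0,0,-19.4],[0,0,-19.4]],"delta_rot":[[0,0,0],[0,0,0],[0,0,0],[0,0,0],[0,0,0],[0,0,0],[0,0,0],[0,0,0]],"hand":[2.5,2.5,2.5,2.5,2.5,2.5,2.5,2.5]}'
python3 -m creep '{"translation":[[0,0,0],[0,0,0],[0,0,0]],"delta_rot":[[0,0,0],[0,0,0],[0,0,0]],"hand":[2.5,2.5,2.5]}'
```

```text
clock: 11.2
position: [678.5, 75.8, 208.3]
ee_rot: [0.972, -0.234, 0.002, -0.001]
contact_force: [-0.0, 0.1, -1.9]
gripper_width: 34.0
grasp_force: 60.2
clock: 12.2
position: [598.2, -321.2, 203.1]
ee_rot: [0.972, -0.234, -0.002, -0.001]
contact_force: [0.4, 0.4, -1.3]
gripper_width: 34.3
grasp_force: 60.2
clock: 13.2
position: [600.4, -319.6, 12.8]
ee_rot: [0.972, -0.234, 0.001, 0.0]
contact_force: [1.3, -0.4, -2.2]
gripper_width: 34.3
grasp_force: 60.2
clock: 13.58
position: [600.2, -319.5, 12.8]
ee_rot: [0.972, -0.234, 0.0, 0.0]
contact_force: [1.4, 0.3, -2.4]
gripper_width: 34.3
grasp_force: 60.2
```

```bash
python3 -m creep '{"translation":[[0,0,0],[0,0,0],[0,0,0],[0,0,0],[0,0,4],[0,0,10],[0,0,15],[0,0,20]],"delta_rot":[[0,0,0],[0,0,0],[0,0,0],[0,0,0],[0,0,0],[0,0,0],[0,0,0],[0,0,0]],"hand":[6,6,6,6,6,6,6,6]}'
python3 -m creep '{"translation":[[-3,5,0],[-6,10,0],[-9,15,0],[-12,20,0],[-12,20,0]],"delta_rot":[[0,0,0],[0,0,0],[0,0,0],[0,0,0],[0,0,0]],"hand":[6,6,6,6,6]}'
python3 -c "
from h import *
snap('top','t3')
im=cv2.imread('pics/t3.png')[140:290,380:520];cv2.imwrite('pics/t3c.png',np.clip(cv2.resize(im,None,fx=4,fy=4)*1.5,0,255))"
```

```text
clock: 14.58
position: [599.9, -319.4, 214.3]
ee_rot: [0.972, -0.234, 0.0, -0.0]
contact_force: [1.4, 0.7, -0.3]
gripper_width: 60.1
grasp_force: 0.0
clock: 15.2
position: [478.0, -117.2, 213.0]
ee_rot: [0.973, -0.231, 0.0, -0.0]
contact_force: [0.6, -0.1, 0.2]
gripper_width: 59.9
grasp_force: 0.0[ WARN:0@1.391] global loadsave.cpp:1063 imwrite_ Unsupported depth image for selected encoder is fallbacked to CV_8U.
```

View pics/t3c.png

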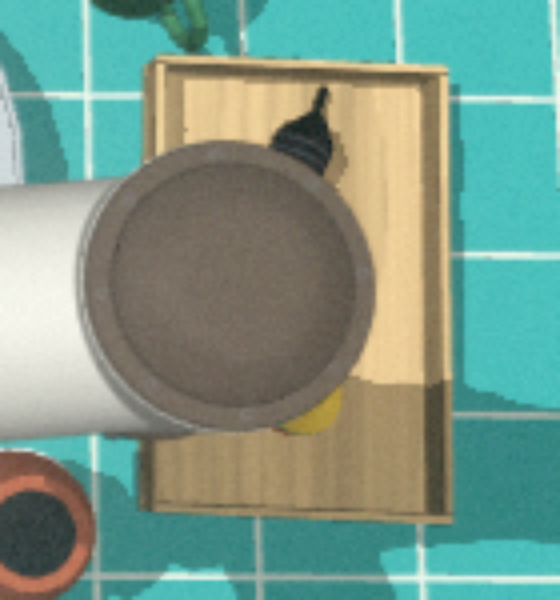

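Top view: both toys stand in the tray (armadillo upper at (305,135), top partly hidden by the arm at (315,405)). Now the lever.

```bash
python3 -m creep '{"translation":[[1,5,0],[2,10,0],[3,15,0],[4,20,0],[5,25,0],[6,30,0],[7,35,0],[8,38.8,0]],"delta_rot":[[0,0,4],[0,0,8],[0,0,13],[0,0,17],[0,0,22],[0,0,27],[0,0,31],[0,0,34]],"hand":[6,6,6,6,6,6,6,6]}'
python3 -m creep '{"translation":[[0,0,-4],[0,0,-8],[0,0,-11],[0,0,-14],[0,0,-16],[0,0,-17],[0,0,-17],[0,0,-17]],"delta_rot":[[0,0,0],[0,0,0],[0,0,0],[0,0,0],[0,0,0],[0,0,0],[0,0,0],[0,0,0]],"hand":[6,6,6,6,6,6,6,6]}'
python3 -m creep '{"translation":[[0,0,0],[0,0,0],[0,0,0],[0,0,0],[0,0,0],[0,0,0]],"delta_rot":[[0,0,0],[0,0,0],[0,0,0],[0,0,0],[0,0,0],[0,0,0]],"hand":[0.5,0.5,0.5,0.5,0.5,0.5]}'
```

```text
clock: 16.25
position: [561.6, 270.0, 211.8]
ee_rot: [0.998, 0.062, 0.0, 0.0]
contact_force: [-0.4, -0.4, 0.9]
gripper_width: 59.9
grasp_force: 0.0
clock: 17.25
position: [561.0, 268.8, 43.2]
ee_rot: [0.998, 0.061, 0.001, -0.0]
contact_force: [0.5, -0.3, 0.5]
gripper_width: 60.0
grasp_force: 0.0
clock: 18.0
position: [560.2, 270.2, 43.0]
ee_rot: [0.998, 0.061, 0.001, -0.001]
contact_force: [-2.5, 4.1, 1.7]
gripper_width: 10.9
grasp_force: 58.4
```

```bash
python3 -m creep '{"translation":[[0.03,-0.25,1],[0.08,-0.63,2.0],[0.14,-1.1,3.0],[0.21,-1.7,3.8],[0.3,-2.4,4.6],[0.39,-3.2,5.3],[0.48,-4.1,5.9],[0.6,-5.1,6.4]],"delta_rot":[[0,0,0],[0,0,0],[0,0,0],[0,0,0],[0,0,0],[0,0,0],[0,0,0],[0,0,0]],"hand":[0.5,0.5,0.5,0.5,0.5,0.5,0.5,0.5]}'
python3 -m creep '{"translation":[[0.12,-1,0.3],[0.25,-2,0.55],[0.27,-2.2,0.6],[0.27,-2.2,0.6],[0.27,-2.2,0.6]],"delta_rot":[[0,0,0],[0,0,0],[0,0,0],[0,0,0],[0,0,0]],"hand":[0.5,0.5,0.5,0.5,0.5]}'
```

```text
clock: 19.0
position: [566.0, 223.3, 109.4]
ee_rot: [0.998, 0.062, 0.002, -0.005]
contact_force: [-10.8, 14.4, 10.2]
gripper_width: 11.2
grasp_force: 58.4
clock: 19.62
position: [570.4, 199.6, 116.5]
ee_rot: [0.998, 0.062, 0.004, -0.003]
contact_force: [-7.2, 9.9, 13.2]
gripper_width: 10.9
grasp_force: 61.0
```

```bash
python3 -m creep '{"translation":[[0,0,0],[0,0,0],[0,0,0],[0,0,3],[0,0,7],[0,0,10]],"delta_rot":[[0,0,0],[0,0,0],[0,0,0],[0,0,0],[0,0,0],[0,0,0]],"hand":[5,5,5,5,5,5]}'
python3 -m creep '{"translation":[[-2,-5,0],[-5,-10,0],[-8,-16,0],[-10,-21,0],[-10.7,-22.8,0],[-10.7,-22.8,0]],"delta_rot":[[0,0,2],[0,0,4],[0,0,6],[0,0,8],[0,0,11],[0,0,11]],"hand":[5,5,5,5,5,5]}'
python3 - <<'E'
from h import *
snap('wrist','w2');snap('top','t4')
v=V('t4');P=v.P;h=cv2.cvtColor(v.im,cv2.COLOR_RGB2HSV)
red=((h[...,0]<8)|(h[...,0]>172))&(h[...,1]>140)&(h[...,2]>60)
n,l,s,c=cv2.connectedComponentsWithStats(red.astype('uint8'))
for i in range(1,n):
    if s[i,4]>6 and c[i][1]>100: print(s[i],c[i].round(1),P[l==i].mean(0).round(1))
v=V('w2');print(v.proj([462,-31,90]))
E
```

```text
clock: 20.38
position: [569.1, 195.0, 213.5]
ee_rot: [0.998, 0.061, 0.0, 0.0]
contact_force: [1.1, -0.9, -0.5]
gripper_width: 50.3
grasp_force: 0.0
clock: 21.12
position: [461.0, -34.0, 212.3]
ee_rot: [0.988, 0.155, -0.0, 0.0]
contact_force: [-0.0, -0.3, 0.5]
gripper_width: 50.1
grasp_force: 0.0
[231 171   6  30 123] [233.2 185.4] [568.  197.  142.6]
[315.06151848 189.16817812]
```

View pics/w2.png

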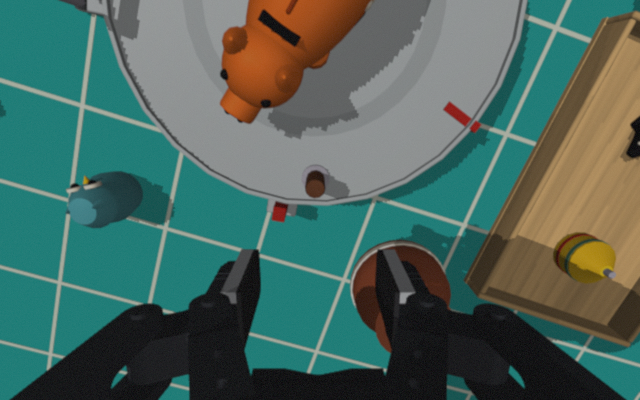

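Wrist view: knob at (316,185), on the prediction; top upright in the tray (585,257); the lever grip is up at r=188. Grip the knob.

```bash
python3 -m creep '{"translation":[[0,0,-4],[0,0,-8],[0,0,-11],[0,0,-13],[0,0,-14.5],[0,0,-15],[0,0,-15],[0,0,-15]],"delta_rot":[[0,0,0],[0,0,0],[0,0,0],[0,0,0],[0,0,0],[0,0,0],[0,0,0],[0,0,0]],"hand":[5,5,5,5,5,5,5,5]}'
python3 -m creep '{"translation":[[0,0,0],[0,0,0],[0,0,0],[0,0,0],[0,0,0],[0,0,0]],"delta_rot":[[0,0,0],[0,0,0],[0,0,0],[0,0,0],[0,0,0],[0,0,0]],"hand":[0.8,0.8,0.8,0.8,0.8,0.8]}'
python3 - <<'E'
import numpy as np
a0=np.radians(-162.3)
for d in np.linspace(0,66.2,9)[1:]:
    a=a0-np.radians(d);print((13.6*(np.array([np.cos(a),np.sin(a)])-[np.cos(a0),np.sin(a0)])).round(2),round(d,1))
E
```

```text
clock: 22.22
position: [462.4, -32.2, 62.9]
ee_rot: [0.988, 0.157, 0.001, -0.0]
contact_force: [-0.1, 0.1, 1.4]
gripper_width: 49.9
grasp_force: 0.0
clock: 22.98
position: [462.0, -32.5, 62.9]
ee_rot: [0.988, 0.156, 0.0, 0.0]
contact_force: [-1.6, 0.1, 5.9]
gripper_width: 13.9
grasp_force: 58.4
[-0.46  1.91] 8.3
[-0.64  3.86] 16.6
[-0.54  5.82] 24.8
[-0.16  7.75] 33.1
[0.5 9.6] 41.4
[ 1.42 11.33] 49.7
[ 2.57 12.92] 57.9
[ 3.94 14.32] 66.2
```

```bash
python3 -m creep '{"translation":[[-0.46,1.91,0],[-0.64,3.86,0],[-0.54,5.82,0],[-0.16,7.75,0],[0.5,9.6,0],[1.42,11.33,0],[2.57,12.92,0],[3.94,14.32,0]],"delta_rot":[[0,0,-8.3],[0,0,-16.6],[0,0,-24.8],[0,0,-33.1],[0,0,-41.4],[0,0,-49.7],[0,0,-57.9],[0,0,-66.2]],"hand":[0.8,0.8,0.8,0.8,0.8,0.8,0.8,0.8]}'
python3 -m creep '{"translation":[[0,0,0],[0,0,0],[0,0,0],[0,0,0]],"delta_rot":[[0,0,0],[0,0,0],[0,0,0],[0,0,0]],"hand":[0.8,0.8,0.8,0.8]}'
python3 -m creep '{"translation":[[0,0,0],[0,0,0],[0,0,0],[0,0,4],[0,0,9],[0,0,15]],"delta_rot":[[0,0,0],[0,0,0],[0,0,0],[0,0,0],[0,0,0],[0,0,0]],"hand":[5,5,5,5,5,5]}'
python3 -m creep '{"translation":[[1,5,0],[3,9,0],[5.5,12,0],[5.5,12,0]],"delta_rot":[[0,0,10],[0,0,20],[0,0,30],[0,0,40]],"hand":[5,5,5,5]}'
python3 - <<'E'
from h import *
snap('wrist','w3');snap('top','t5')
for f in('w3','t5'):
    v=V(f);P=v.P;h=cv2.cvtColor(v.im,cv2.COLOR_RGB2HSV)
    red=((h[...,0]<8)|(h[...,0]>172))&(h[...,1]>140)&(h[...,2]>60)
    n,l,s,c=cv2.connectedComponentsWithStats(red.astype('uint8'))
    for i in range(1,n):
        if s[i,4]>6 and c[i][1]>100: print(f,s[i],c[i].round(1),P[l==i].mean(0).round(1))
im=cv2.imread('pics/t5.png')[110:270,190:400];cv2.imwrite('pics/t5c.png',np.clip(cv2.resize(im,None,fx=3.7,fy=3.7,interpolation=2)*1.5,0,255).astype('uint8'))
E
```

```text
clock: 23.98
position: [500.3, 111.9, 62.9]
ee_rot: [0.912, -0.41, -0.001, -0.0]
contact_force: [-4.3, 1.6, 6.6]
gripper_width: 14.2
grasp_force: 59.1
clock: 24.48
position: [500.9, 112.4, 63.0]
ee_rot: [0.913, -0.408, -0.0, -0.001]
contact_force: [-5.0, 7.4, 6.0]
gripper_width: 13.8
grasp_force: 59.9
clock: 25.22
position: [500.5, 110.1, 213.0]
ee_rot: [0.913, -0.409, -0.001, 0.001]
contact_force: [1.3, 0.8, -1.2]
gripper_width: 50.2
grasp_force: 0.0
clock: 25.72
position: [557.3, 232.4, 211.1]
ee_rot: [0.998, -0.068, -0.0, 0.0]
contact_force: [-0.3, -0.3, 0.2]
gripper_width: 50.2
grasp_force: 0.0
w3 [ 345  132   41  103 1848] [365.5 182.4] [571.5 200.6 136.7]
w3 [589 246   5  21  86] [591.2 255.5] [452.6  -7.4  53.4]
w3 [583 274  15  12 106] [590.  279.4] [431.3  -4.   58.9]
t5 [231 171   4   5  16] [232.7 172.6] [597.8 200.6 135.1]
t5 [337 174  12   1  12] [342.5 174. ] [597.8 -41.3 129.6]
t5 [233 179   4  22  52] [234.3 189.2] [560.8 196.  135.2]
```

View pics/t5c.png

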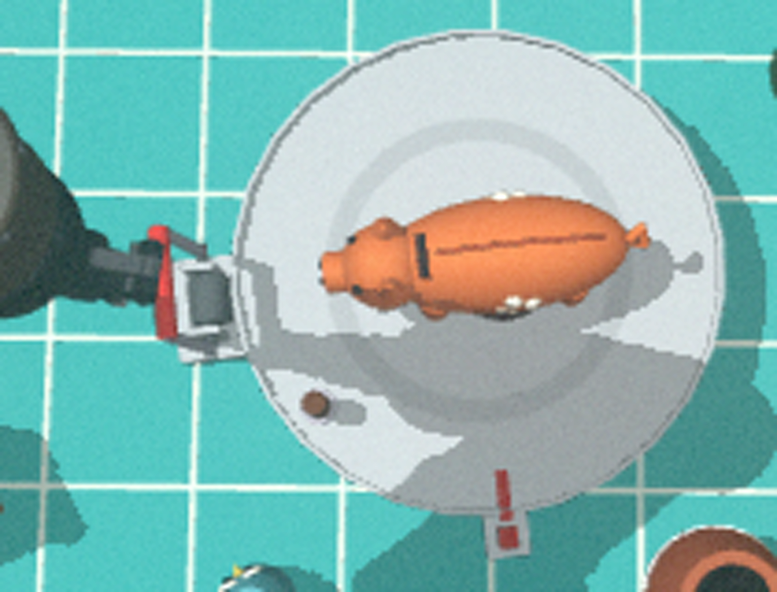

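The mark (502,472)-(506,515) meets the pointer (508,538). Check the angle and measure the seam line.

```bash
python3 - <<'E'
from h import *
v=V('t5');ax=np.array([591.2,10.1])
C=lambda u,w,z:v.atz(190+(u+.5)/3.7-.5,110+(w+.5)/3.7-.5,z)
for n,p in dict(mi=C(502,472,52),mo=C(506,515,57),pt=C(508,538,48),knob=C(316,404,90),tail=C(605,237,122),slot=C(437,252,133)).items(): print(n,p.round(1),np.degrees(np.arctan2(p[1]-ax[1],p[0]-ax[0])).round(1))
P=v.P;h=cv2.cvtColor(v.im,cv2.COLOR_RGB2HSV)
m=(h[...,0]<14)&(h[...,1]>120)&(P[...,2]>75)&(np.hypot(*(P[...,:2]-ax).transpose(2,0,1))<130)
print(cv2.minAreaRect(P[m][:,:2].astype('float32')))
E
```

```text
mi [460.2  -6.2  52. ] -172.9
mo [433.   -8.7  57. ] -173.2
pt [418.5 -10.4  48. ] -173.2
knob [500.  109.7  90. ] 132.5
tail [600.1 -65.6 122. ] -83.3
slot [588.1  35.6 133. ] 96.9
((590.6160278320312, 6.922813415527344), (66.382568359375, 196.88009643554688), 4.61195707321167)
```

```bash
python3 -m creep '{"translation":[[1.26,-3.52,0],[1.26,-3.52,0],[1.26,-3.52,-3],[1.26,-3.52,-6],[1.26,-3.52,-8.5],[1.26,-3.52,-10],[1.26,-3.52,-10],[1.26,-3.52,-10]],"delta_rot":[[0,0,8],[0,0,15],[0,0,15],[0,0,15],[0,0,15],[0,0,15],[0,0,15],[0,0,15]],"hand":[5,5,5,5,5,5,5,5]}'
python3 -m creep '{"translation":[[0,0,0],[0,0,0],[0,0,0],[0,0,0],[0,0,0],[0,0,0]],"delta_rot":[[0,0,0],[0,0,0],[0,0,0],[0,0,0],[0,0,0],[0,0,0]],"hand":[0.5,0.5,0.5,0.5,0.5,0.5]}'
python3 -m creep '{"translation":[[-0.12,1.04,-0.22],[-0.27,2.24,-0.65],[-0.4,3.34,-1.25],[-0.56,4.66,-2.3],[-0.69,5.74,-3.6],[-0.76,6.38,-4.7],[-0.82,6.84,-5.9],[-0.85,7.1,-6.9]],"delta_rot":[[0,0,0],[0,0,0],[0,0,0],[0,0,0],[0,0,0],[0,0,0],[0,0,0],[0,0,0]],"hand":[0.5,0.5,0.5,0.5,0.5,0.5,0.5,0.5]}'
python3 -m creep '{"translation":[[0,0,-0.3],[0,0,-0.6],[0,0,-0.6],[0,0,-0.6]],"delta_rot":[[0,0,0],[0,0,0],[0,0,0],[0,0,0]],"hand":[0.5,0.5,0.5,0.5]}'
```

```text
clock: 26.82
position: [569.5, 195.8, 113.5]
ee_rot: [0.998, 0.059, 0.001, -0.0]
contact_force: [-0.5, 0.4, -0.5]
gripper_width: 49.9
grasp_force: 0.0
clock: 27.58
position: [568.9, 199.4, 113.6]
ee_rot: [0.998, 0.06, 0.002, -0.003]
contact_force: [-5.0, 11.0, 3.0]
gripper_width: 11.0
grasp_force: 58.4
clock: 28.58
position: [560.6, 268.4, 45.9]
ee_rot: [0.998, 0.06, 0.001, -0.001]
contact_force: [-5.2, 4.2, 9.0]
gripper_width: 10.6
grasp_force: 70.4
clock: 29.08
position: [560.5, 269.8, 39.9]
ee_rot: [0.998, 0.06, 0.002, -0.002]
contact_force: [-7.8, 8.6, 10.4]
gripper_width: 11.0
grasp_force: 70.6
```

```bash
python3 -m creep '{"translation":[[0,0,0],[0,0,0],[0,0,0],[0,0,3],[0,0,6],[0,0,6]],"delta_rot":[[0,0,0],[0,0,0],[0,0,0],[0,0,0],[0,0,0],[0,0,0]],"hand":[4,4,4,4,4,0]}'
python3 -m creep '{"translation":[[0,0,0],[0,0,0],[0,0,0],[0,0,-1],[0,0,-2],[0,0,-2.8],[0,0,-3.1],[0,0,-3.4]],"delta_rot":[[0,0,0],[0,0,0],[0,0,0],[0,0,0],[0,0,0],[0,0,0],[0,0,0],[0,0,0]],"hand":[0,0,0,0,0,0,0,0]}'
```

```text
clock: 29.82
position: [561.9, 267.1, 99.9]
ee_rot: [0.998, 0.059, 0.002, -0.001]
contact_force: [-0.1, 0.0, -0.5]
gripper_width: 22.8
grasp_force: 0.0
clock: 30.82
position: [560.1, 267.0, 66.7]
ee_rot: [0.998, 0.06, 0.0, 0.0]
contact_force: [-11.5, -0.9, 26.5]
gripper_width: -0.6
grasp_force: 13.7
```

```bash
python3 -m creep '{"translation":[[0,0,5],[0,0,10],[0,0,15],[0,0,19],[-5,3,19],[-10,6,19],[-15,9,19],[-18,11.3,19]],"delta_rot":[[0,0,0],[0,0,0],[0,0,0],[0,0,0],[0,0,0],[0,0,0],[0,0,0],[0,0,0]],"hand":[0,0,0,0,4,4,4,4]}'
python3 -m creep '{"translation":[[0,0,0],[0,0,0]],"delta_rot":[[0,0,0],[0,0,0]],"hand":[4,4]}'
python3 - <<'E'
from h import *
snap('wrist','w4');v=V('w4')
P=v.P;m=(abs(P[...,2]-164)<5)&(np.hypot(P[...,0]-440,P[...,1]-387)<25)
print(m.sum(),cv2.minAreaRect(P[m][:,:2].astype('float32')) if m.any() else 0,v.t)
p=v.proj([440,387,164]);print(p)
x,y=p.astype(int);x0=max(0,min(480,x-80));y0=max(0,min(280,y-60));print(x0,y0)
im=cv2.imread('pics/w4.png')[y0:y0+120,x0:x0+160];cv2.imwrite('pics/w4c.png',np.clip(cv2.resize(im,None,fx=5,fy=5,interpolation=2)*2.,0,255).astype('uint8'))
snap('top','t6');v=V('t6');P=v.P;h=cv2.cvtColor(v.im,cv2.COLOR_RGB2HSV)
red=((h[...,0]<8)|(h[...,0]>172))&(h[...,1]>140)&(h[...,2]>60)
n,l,s,c=cv2.connectedComponentsWithStats(red.astype('uint8'))
for i in range(1,n):
    if s[i,4]>6 and c[i][1]>100: print(s[i],c[i].round(1),P[l==i].mean(0).round(1))
E
```

```text
clock: 31.82
position: [378.2, 380.2, 253.4]
ee_rot: [0.998, 0.06, 0.0, -0.0]
contact_force: [-0.4, 0.2, -0.7]
gripper_width: 39.8
grasp_force: 0.0
clock: 32.08
position: [380.3, 379.4, 253.1]
ee_rot: [0.998, 0.059, -0.0, 0.0]
contact_force: [1.0, -0.1, -0.9]
gripper_width: 39.9
grasp_force: 0.0
612 ((439.38494873046875, 390.6000671386719), (15.949451446533203, 16.023427963256836), 43.376338958740234) [452.37503491 388.67765881 395.80973492]
[317.66867548 113.53231384]
237 53
[339 174  10   1  10] [343.5 174. ] [597.9 -43.5 129.2]
[317 176   7   2   7] [320.  176.1] [591.6   8.6 135.1]
[206 180   6  28 106] [208.7 193.4] [559.2 266.7  75.3]
[325 238   3   9  17] [325.9 242. ] [449.   -7.6  53.3]
[326 253   4   5  18] [327.3 255. ] [418.6 -11.3  47.9]
```

View pics/w4c.png

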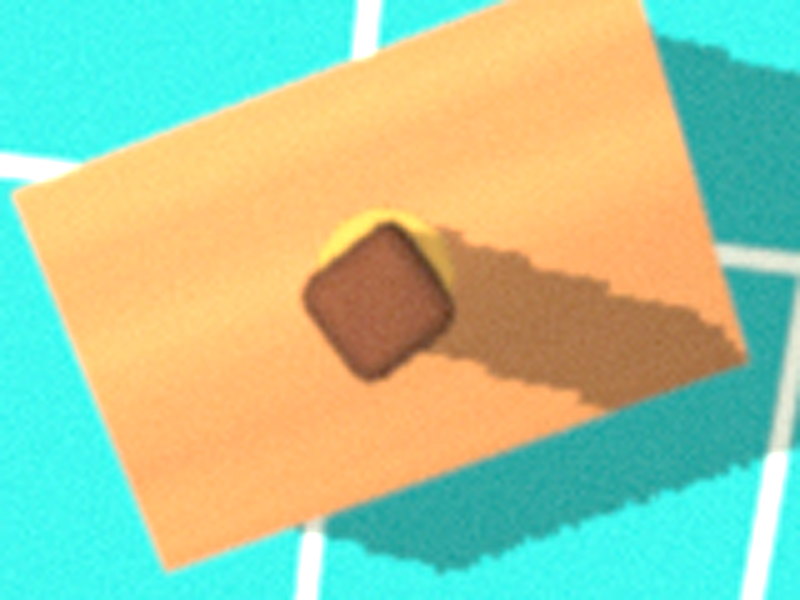

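Crop: handle end at (380,300), a square turned about 43° in world; lever/mark still right. Go over the handle with matching yaw, descend and grip.

```bash
python3 -m creep '{"translation":[[3,0.4,0],[6,0.9,0],[6,0.9,0],[6,0.9,0],[6,0.9,0],[6,0.9,0],[6,0.9,0],[6,0.9,0]],"delta_rot":[[0,0,-9],[0,0,-18],[0,0,-27],[0,0,-36],[0,0,-45],[0,0,-53.4],[0,0,-53.4],[0,0,-53.4]],"hand":[4.5,4.5,4.5,4.5,4.5,4.5,4.5,4.5]}'
python3 -m creep '{"translation":[[0,0,-3],[0,0,-6],[0,0,-9],[0,0,-11.5],[0,0,-13.5],[0,0,-14.7],[0,0,-14.7],[0,0,-14.7]],"delta_rot":[[0,0,0],[0,0,0],[0,0,0],[0,0,0],[0,0,0],[0,0,0],[0,0,0],[0,0,0]],"hand":[4.5,4.5,4.5,4.5,4.5,4.5,4.5,4.5]}'
python3 - <<'E'
from h import *
v=V('t6');v0=V('top0')
for w in(v0,v): print(np.median(w.P[183:205,207:211].reshape(-1,3),0).round(1), w.P[193,205:213,2].round(0))
snap('wrist','w5')
E
```

```text
clock: 33.17
position: [440.7, 388.0, 253.1]
ee_rot: [0.919, -0.395, -0.0, 0.0]
contact_force: [-0.6, -0.1, 0.8]
gripper_width: 44.9
grasp_force: 0.0
clock: 34.17
position: [440.7, 389.0, 107.2]
ee_rot: [0.919, -0.395, 0.0, -0.001]
contact_force: [-0.3, 0.3, 0.6]
gripper_width: 45.0
grasp_force: 0.0
[559.7 268.9  66.8] [-2. 62. 66. 70. 66. 65. 62. -2.]
[560.  269.7  66.1] [-2. -0. 66. 65. 63. 66. 64. -1.]
```

View pics/w5.png

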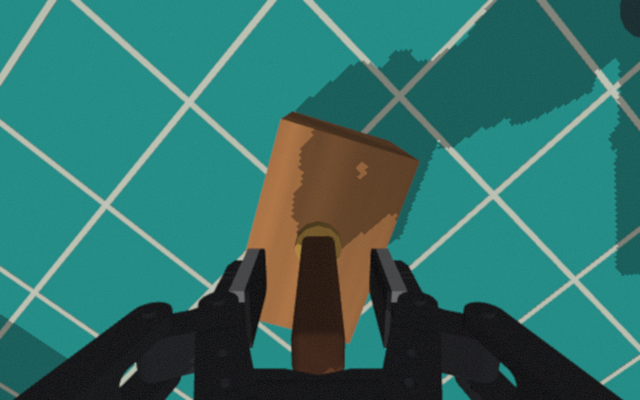

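Lever is home (same depth as at the start); the handle stands midway between the pads, edges parallel. Grip and lift.

```bash
python3 -m creep '{"translation":[[0,0,0],[0,0,0],[0,0,0],[0,0,0],[0,0,0],[0,0,0],[0,0,0]],"delta_rot":[[0,0,0],[0,0,0],[0,0,0],[0,0,0],[0,0,0],[0,0,0],[0,0,0]],"hand":[0.8,0.8,0.8,0.8,0.8,0.8,0.8]}'
python3 -m creep '{"translation":[[0,0,1],[0,0,2],[0,0,4],[0,0,7],[0,0,10],[0,0,13],[0,0,13],[0,0,13]],"delta_rot":[[0,0,0],[0,0,0],[0,0,0],[0,0,0],[0,0,0],[0,0,0],[0,0,0],[0,0,0]],"hand":[0.8,0.8,0.8,0.8,0.8,0.8,0.8,0.8]}'
```

```text
clock: 35.1
position: [440.5, 388.8, 107.0]
ee_rot: [0.918, -0.395, 0.0, -0.001]
contact_force: [-0.9, -0.4, 5.2]
gripper_width: 15.2
grasp_force: 59.0
clock: 36.1
position: [439.6, 388.0, 235.4]
ee_rot: [0.918, -0.396, -0.001, 0.001]
contact_force: [-0.1, 0.4, -1.4]
gripper_width: 14.8
grasp_force: 58.6
```

```bash
python3 - <<'E'
from h import *
ax=np.array([591.2,10.1]);d=np.array([-.1185,.993]);n=np.array([.993,.1185])
fs=['t4','t5','t6','w2','w3']
import numpy as np
S=[]
for f in ['t5','t6','w2','w3']:
    v=V(f);Q=v.P[...,:2]-ax;s=Q@d;l=Q@n;z=v.P[...,2];h=cv2.cvtColor(v.im,cv2.COLOR_RGB2HSV)
    o=(h[...,0]<14)|(h[...,0]>170)
    out=[]
    for c in range(-90,45,9):
        m=(abs(s-c)<4.5)&(abs(l)<5)&(z>80)&(z<145); out.append(np.median(z[m]).round(1) if m.sum()>3 else None)
    print(f,out)
v=V('t6')
# seam darkness: endpoints
for c in range(-90,40,3):
    zz=np.interp(c,[-90,-76,-45,-10,30],[112,120,131,134,132]);
    row=[]
    for l in(-8,0,8):
        u,w=v.proj([*(ax+c*d+l*n),zz]); row.append(int(cv2.getRectSubPix(v.im[...,0].copy(),(1,1),(float(u),float(w)))[0,0]))
    print(c,row,end=' ')
E
```

```text
t5 [np.float64(111.8), np.float64(116.0), np.float64(122.0), np.float64(124.9), np.float64(129.0), np.float64(130.8), np.float64(132.3), np.float64(133.4), np.float64(133.9), np.float64(133.4), np.float64(132.7), np.float64(131.7), np.float64(129.3), np.float64(128.2), np.float64(125.3)]
t6 [np.float64(110.9), np.float64(116.1), np.float64(122.0), np.float64(125.6), np.float64(129.3), np.float64(130.9), np.float64(132.0), np.float64(132.8), np.float64(134.2), np.float64(134.2), np.float64(133.6), np.float64(131.8), np.float64(130.9), np.float64(127.5), np.float64(126.4)]
w2 [None, None, None, None, None, None, np.float64(104.9), None, None, None, None, None, None, None, None]
w3 [None, None, None, None, None, None, None, None, None, None, None, None, np.float64(129.8), np.float64(128.5), np.float64(126.6)]
-90 [96, 129, 125] -87 [109, 118, 113] -84 [118, 129, 118] -81 [127, 135, 128] -78 [133, 132, 135] -75 [141, 114, 138] -72 [139, 110, 143] -69 [144, 105, 145] -66 [146, 109, 146] -63 [148, 114, 149] -60 [149, 123, 153] -57 [152, 118, 153] -54 [154, 122, 155] -51 [155, 125, 155] -48 [157, 117, 155] -45 [156, 122, 157] -42 [159, 122, 158] -39 [158, 120, 157] -36 [162, 123, 158] -33 [160, 117, 158] -30 [161, 124, 158] -27 [160, 126, 159] -24 [161, 127, 159] -21 [161, 124, 159] -18 [160, 127, 160] -15 [160, 122, 159] -12 [161, 122, 160] -9 [162, 116, 160] -6 [161, 125, 160] -3 [161, 126, 160] 0 [160, 125, 161] 3 [160, 124, 161] 6 [161, 121, 160] 9 [161, 121, 161] 12 [161, 126, 160] 15 [160, 129, 160] 18 [161, 127, 160] 21 [161, 123, 162] 24 [161, 123, 161] 27 [160, 138, 159] 30 [155, 139, 154] 33 [58, 66, 51] 36 [61, 61, 59] 39 [126, 126, 128]
```

```bash
python3 -m creep '{"translation":[[0,0,3],[0,0,5.4],[2,-6,5.4],[4.2,-12,5.4],[6.3,-18,5.4],[8.4,-24,5.4],[10.5,-30,5.4],[12.6,-36,5.4]],"delta_rot":[[0,0,0],[0,0,0],[0,0,0],[0,0,0],[0,0,0],[0,0,0],[0,0,0],[0,0,0]],"hand":[0.8,0.8,0.8,0.8,0.8,0.8,0.8,0.8]}'
python3 -m creep '{"translation":[[1.4,-4,0],[2.5,-7.5,0],[3.4,-9.5,0],[3.4,-9.5,-1],[3.4,-9.5,-2.5],[3.4,-9.5,-4],[3.4,-9.5,-5],[3.4,-9.5,-5]],"delta_rot":[[0,0,0],[0,0,0],[0,0,0],[0,0,0],[0,0,0],[0,0,0],[0,0,0],[0,0,0]],"hand":[0.8,0.8,0.8,0.8,0.8,0.8,0.8,0.8]}'
python3 -m creep '{"translation":[[0,0,0],[0,0,0]],"delta_rot":[[0,0,0],[0,0,0]],"hand":[0.8,0.8]}'
python3 - <<'E'
from h import *
snap('wrist','w6')
v=V('w6');s=read_state();p=s['position'];print(p,s['contact_force'],v.t)
for q in([p[0],p[1],p[2]-101],[600.2,-65.4,120],[588,36.4,128]): print(v.proj(q))
E
```

```text
clock: 37.1
position: [563.9, 32.6, 288.7]
ee_rot: [0.918, -0.396, -0.001, 0.001]
contact_force: [1.7, 1.1, -0.7]
gripper_width: 15.3
grasp_force: 58.7
clock: 38.1
position: [597.6, -60.0, 239.2]
ee_rot: [0.919, -0.395, -0.001, 0.001]
contact_force: [-0.6, 0.7, -0.6]
gripper_width: 15.6
grasp_force: 58.7
clock: 38.35
position: [598.5, -60.4, 241.0]
ee_rot: [0.918, -0.396, 0.001, -0.0]
contact_force: [-0.6, -0.2, -0.8]
gripper_width: 15.2
grasp_force: 58.7
[598.41415371 -60.40582765 240.99088705] [ 0.70319516  0.03438324 -0.3663715 ] [ 648.06734229 -112.50956829  383.80539489]
[318.03234797 198.93384395]
[320.81423977 185.38991767]
[244.80723357 286.90969261]
```

View pics/w6.png

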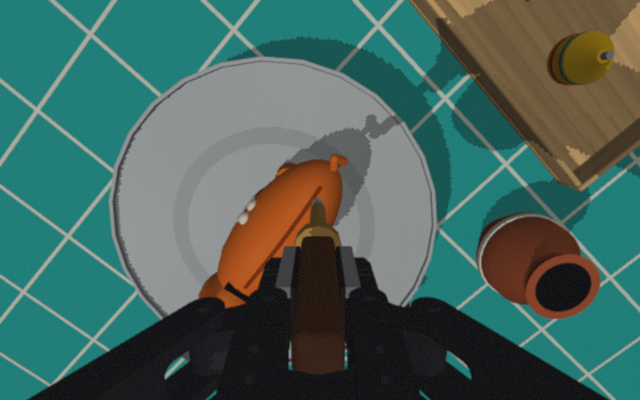

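Tip appears at (318,200), where predicted; the seam's tail end at (321,187) matches too. Shift 5 mm, lower slowly.

```bash
python3 -m creep '{"translation":[[0.1,-0.25,-0.4],[0.17,-0.5,-0.8],[0.17,-0.5,-1.2],[0.17,-0.5,-1.5],[0.17,-0.5,-1.6],[0.17,-0.5,-1.7],[0.17,-0.5,-1.7],[0.17,-0.5,-1.7]],"delta_rot":[[0,0,0],[0,0,0],[0,0,0],[0,0,0],[0,0,0],[0,0,0],[0,0,0],[0,0,0]],"hand":[0.8,0.8,0.8,0.8,0.8,0.8,0.8,0.8]}'
python3 -m creep '{"translation":[[0,0,-0.1],[0,0,-0.2],[0,0,-0.3],[0,0,-0.3],[0,0,-0.3]],"delta_rot":[[0,0,0],[0,0,0],[0,0,0],[0,0,0],[0,0,0]],"hand":[0.8,0.8,0.8,0.8,0.8]}'
```

```text
clock: 39.4
position: [599.9, -65.4, 223.5]
ee_rot: [0.918, -0.396, 0.0, -0.0]
contact_force: [0.2, -0.4, -1.1]
gripper_width: 15.4
grasp_force: 58.7
clock: 40.02
position: [600.0, -65.6, 220.6]
ee_rot: [0.918, -0.396, 0.0, 0.0]
contact_force: [0.0, -1.2, 1.5]
gripper_width: 15.3
grasp_force: 59.0
```

```bash
python3 -m creep '{"translation":[[0,0,-0.08],[-0.05,0.4,0.11],[-0.09,0.79,0.29],[-0.14,1.19,0.45],[-0.19,1.59,0.6],[-0.24,1.99,0.73],[-0.28,2.38,0.84],[-0.33,2.78,0.93]],"delta_rot":[[0,0,0],[0,0,0],[0,0,0],[0,0,0],[0,0,0],[0,0,0],[0,0,0],[0,0,0]],"hand":[0.8,0.8,0.8,0.8,0.8,0.8,0.8,0.8]}'
```

```text
clock: 41.02
position: [596.5, -37.2, 229.6]
ee_rot: [0.918, -0.396, -0.0, -0.0]
contact_force: [-0.2, -1.7, 1.7]
gripper_width: 15.6
grasp_force: 59.1
```

```bash
python3 -m creep '{"translation":[[-0.05,0.4,0.06],[-0.09,0.79,0.11],[-0.14,1.19,0.17],[-0.19,1.59,0.22],[-0.24,1.99,0.26],[-0.28,2.38,0.29],[-0.33,2.78,0.31],[-0.38,3.18,0.32]],"delta_rot":[[0,0,0],[0,0,0],[0,0,0],[0,0,0],[0,0,0],[0,0,0],[0,0,0],[0,0,0]],"hand":[0.8,0.8,0.8,0.8,0.8,0.8,0.8,0.8]}'
```

```text
clock: 42.02
position: [592.7, -5.5, 232.7]
ee_rot: [0.918, -0.396, -0.0, -0.0]
contact_force: [0.1, -0.3, 1.7]
gripper_width: 15.4
grasp_force: 59.1
```

```bash
python3 -m creep '{"translation":[[-0.05,0.4,-0.02],[-0.09,0.79,-0.04],[-0.14,1.19,-0.07],[-0.19,1.59,-0.11],[-0.24,1.99,-0.16],[-0.28,2.38,-0.21],[-0.33,2.78,-0.27],[-0.38,3.18,-0.35]],"delta_rot":[[0,0,0],[0,0,0],[0,0,0],[0,0,0],[0,0,0],[0,0,0],[0,0,0],[0,0,0]],"hand":[0.8,0.8,0.8,0.8,0.8,0.8,0.8,0.8]}'
```

```text
clock: 43.02
position: [588.9, 26.3, 229.3]
ee_rot: [0.918, -0.396, 0.0, -0.0]
contact_force: [-1.2, -0.8, 1.9]
gripper_width: 15.2
grasp_force: 59.1
```

```bash
python3 -m creep '{"translation":[[-0.05,0.4,-0.1],[-0.09,0.79,-0.2],[-0.12,1.04,-0.27],[-0.12,1.04,-0.27],[-0.12,1.04,-0.27]],"delta_rot":[[0,0,0],[0,0,0],[0,0,0],[0,0,0],[0,0,0]],"hand":[0.8,0.8,0.8,0.8,0.8]}'
python3 -m creep '{"translation":[[0,0,0.5],[0,0,2],[0,0,4],[0,0,6],[0,0,6]],"delta_rot":[[0,0,0],[0,0,0],[0,0,0],[0,0,0],[0,0,0]],"hand":[0.8,0.8,0.8,0.8,0.8]}'
```

```text
clock: 43.65
position: [587.7, 36.8, 226.5]
ee_rot: [0.918, -0.396, -0.0, -0.0]
contact_force: [-0.5, 1.7, 1.9]
gripper_width: 15.6
grasp_force: 59.1
clock: 44.28
position: [588.6, 36.3, 289.0]
ee_rot: [0.918, -0.396, 0.002, -0.001]
contact_force: [0.1, -0.1, -0.5]
gripper_width: 15.3
grasp_force: 58.8
```

```bash
python3 -m creep '{"translation":[[-1.9,4.4,0],[-3.7,8.8,0],[-5.6,13.2,0],[-7.4,17.6,0],[-9.3,22,0],[-11.1,26.4,0],[-13,30.8,0],[-14.75,35.2,0]],"delta_rot":[[0,0,0],[0,0,0],[0,0,0],[0,0,0],[0,0,0],[0,0,0],[0,0,0],[0,0,0]],"hand":[0.8,0.8,0.8,0.8,0.8,0.8,0.8,0.8]}'
python3 -m creep '{"translation":[[0,0,-3],[0,0,-6],[0,0,-7],[0,0,-7],[0,0,-7]],"delta_rot":[[0,0,0],[0,0,0],[0,0,0],[0,0,0],[0,0,0]],"hand":[0.8,0.8,0.8,0.8,0.8]}'
```

```text
clock: 45.28
position: [439.1, 389.3, 285.8]
ee_rot: [0.918, -0.396, -0.0, 0.001]
contact_force: [0.8, 0.2, -1.1]
gripper_width: 15.2
grasp_force: 58.7
clock: 45.9
position: [440.9, 388.8, 218.0]
ee_rot: [0.918, -0.396, 0.0, -0.001]
contact_force: [0.3, -0.1, -0.2]
gripper_width: 15.6
grasp_force: 58.8
```

```bash
python3 -m creep '{"translation":[[-0.04,0,-1],[-0.04,0,-2],[-0.04,0,-3],[-0.04,0,-3.6],[-0.04,0,-4.2],[-0.04,0,-4.6],[-0.04,0,-5],[-0.04,0,-5]],"delta_rot":[[0,0,0],[0,0,0],[0,0,0],[0,0,0],[0,0,0],[0,0,0],[0,0,0],[0,0,0]],"hand":[0.8,0.8,0.8,0.8,0.8,0.8,0.8,0.8]}'
```

```text
clock: 46.9
position: [439.7, 388.3, 166.4]
ee_rot: [0.918, -0.396, -0.0, 0.0]
contact_force: [0.2, -0.2, -0.1]
gripper_width: 15.2
grasp_force: 58.8
```

```bash
python3 -m creep '{"translation":[[0.05,0.04,-1],[0.05,0.04,-2],[0.05,0.04,-3],[0.05,0.04,-4],[0.05,0.04,-5],[0.05,0.04,-5.6],[0.05,0.04,-5.9],[0.05,0.04,-5.9]],"delta_rot":[[0,0,0],[0,0,0],[0,0,0],[0,0,0],[0,0,0],[0,0,0],[0,0,0],[0,0,0]],"hand":[0.8,0.8,0.8,0.8,0.8,0.8,0.8,0.8]}'
```

```text
clock: 47.9
position: [440.4, 388.9, 107.7]
ee_rot: [0.918, -0.396, 0.0, -0.0]
contact_force: [-0.2, -0.2, -1.5]
gripper_width: 15.4
grasp_force: 58.8
```

```bash
python3 -m creep '{"translation":[[0,0,-0.05],[0,0,-0.1],[0,0,-0.1],[0,0,-0.1],[0,0,-0.1],[0,0,-0.1],[0,0,-0.1],[0,0,-0.1]],"delta_rot":[[0,0,0],[0,0,0],[0,0,0],[0,0,0],[0,0,0],[0,0,0],[0,0,0],[0,0,0]],"hand":[0.8,0.8,0.8,2,4.5,4.5,4.5,4.5]}'
python3 -m creep '{"translation":[[0,0,3],[0,0,7],[0,0,11],[0,0,15],[-4,-6,15],[-8,-12,15],[-8,-18,15],[-8,-18,15]],"delta_rot":[[0,0,0],[0,0,0],[0,0,0],[0,0,0],[0,0,0],[0,0,0],[0,0,0],[0,0,0]],"hand":[4.5,4.5,4.5,4.5,4.5,4.5,4.5,4.5]}'
python3 - <<'E'
from h import *
snap('top','t9');snap('scene','s9')
im=cv2.imread('pics/t9.png')[100:290,110:510];cv2.imwrite('pics/t9c.png',np.clip(cv2.resize(im,None,fx=2,fy=2,interpolation=2)*1.6,0,255).astype('uint8'))
v=V('t9');P=v.P
m=(P[...,2]>140)&(np.hypot(P[...,0]-440,P[...,1]-388)<25);print(m.sum(),P[m].mean(0),P[m].max(0))
E
```

```text
clock: 48.9
position: [440.3, 388.8, 106.6]
ee_rot: [0.918, -0.396, -0.0, 0.0]
contact_force: [0.6, -1.5, 0.3]
gripper_width: 45.2
grasp_force: 0.0
clock: 49.9
position: [359.0, 205.9, 257.1]
ee_rot: [0.918, -0.396, 0.0, -0.001]
contact_force: [1.0, 0.6, 1.0]
gripper_width: 45.1
grasp_force: 0.0
96 [439.34023425 386.61745404 157.85336439] [448.71108096 397.81494778 166.32415886]
```

View pics/t9c.png

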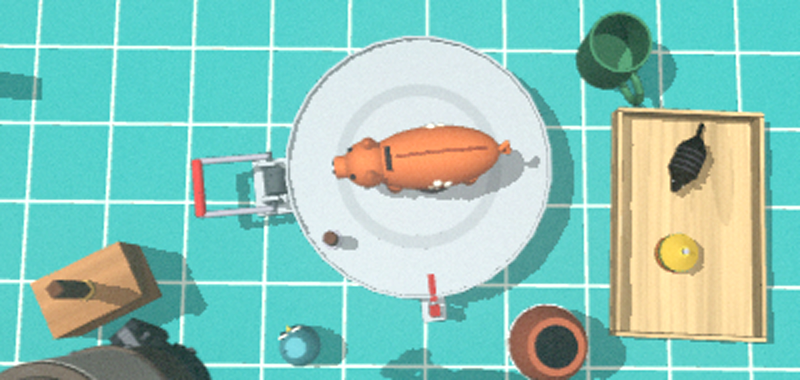

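All is in place: armadillo (687,160) and top (680,252) are upright in the tray, the mark is at the pointer (433,300), the lever is home (198,188) and the stylus stands in its block (75,290). Gripper is clear.

```bash
python3 -c "
from bench import job_done;print(job_done())"
```

```text
the job is handed in; nothing more can be done
None
```

I carried out every step and handed the job in at about 50 s: top and armadillo (the only toys present) upright in the tray, turntable at its mark with the lever home, seam rubbed tail to slot with about 2.5 N at each check, and stylus back in its block; the hand-in gave no verdict, and I could not see the force between the checks.

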